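# Set the incubator's well switches to match its tubes

## Task

Each toggle lever on the four-place tube incubator switches the well straight behind it. Set the levers to match what is loaded: tip a lever fully over towards its well (on) where a sample tube stands in that well, and fully to the front, away from the well (off), where there is only a flat blanking plug. Leave the tubes, the plugs and everything else on the worktop where they are.

Things in the scene. Friction and masses are not known exactly. Their poses are not given: they have to be found in the camera images.
- incubator: fixed four-place tube incubator: white case 180 x 180 mm, top 36 mm high; levers across its front half, well block (44 x 172 mm, top 56 mm high) across its rear. Origin: underside centre. x axis: from levers to wells; y along the rows; z up. Lever pivots: x = -52 mm, 42 mm high, y = +60, +20, -20, -60 mm (levers 1 to 4); wells 1 to 4: same y, x = +54 mm.
- lever_1 (a joint): angle of lever 1 (1 leftmost from the front, 4 rightmost) about the incubator's y: 0 = tipped fully to the front, away from the wells (off); 0.9 = tipped fully towards its well (on); 0.45 upright; firm stops at both ends. Top-heavy and free: past upright it falls to that side by itself and stays; under 1 N at the knob moves it.
- lever_1_tip (a point): centre of the black knob (10 mm thick, 14 mm wide along y, 14 mm long) at the end of lever 1, 34 mm from its pivot, about 73 mm above the worktop when tipped to either side (76 mm when upright; the knob reaches 7 mm further out along the lever). Levers stand 40 mm apart, between small cheeks 45 mm high.
- well_1 (a point): centre of the mouth of well 1, 56 mm above the worktop, straight behind lever 1
- lever_2 (a joint): angle of lever 2 (1 leftmost from the front, 4 rightmost) about the incubator's y: 0 = tipped fully to the front, away from the wells (off); 0.9 = tipped fully towards its well (on); 0.45 upright; firm stops at both ends. Top-heavy and free: past upright it falls to that side by itself and stays; under 1 N at the knob moves it.
- lever_2_tip (a point): centre of the black knob (10 mm thick, 14 mm wide along y, 14 mm long) at the end of lever 2, 34 mm from its pivot, about 73 mm above the worktop when tipped to either side (76 mm when upright; the knob reaches 7 mm further out along the lever). Levers stand 40 mm apart, between small cheeks 45 mm high.
- well_2 (a point): centre of the mouth of well 2, 56 mm above the worktop, straight behind lever 2
- lever_3 (a joint): angle of lever 3 (1 leftmost from the front, 4 rightmost) about the incubator's y: 0 = tipped fully to the front, away from the wells (off); 0.9 = tipped fully towards its well (on); 0.45 upright; firm stops at both ends. Top-heavy and free: past upright it falls to that side by itself and stays; under 1 N at the knob moves it.
- lever_3_tip (a point): centre of the black knob (10 mm thick, 14 mm wide along y, 14 mm long) at the end of lever 3, 34 mm from its pivot, about 73 mm above the worktop when tipped to either side (76 mm when upright; the knob reaches 7 mm further out along the lever). Levers stand 40 mm apart, between small cheeks 45 mm high.
- well_3 (a point): centre of the mouth of well 3, 56 mm above the worktop, straight behind lever 3
- lever_4 (a joint): angle of lever 4 (1 leftmost from the front, 4 rightmost) about the incubator's y: 0 = tipped fully to the front, away from the wells (off); 0.9 = tipped fully towards its well (on); 0.45 upright; firm stops at both ends. Top-heavy and free: past upright it falls to that side by itself and stays; under 1 N at the knob moves it.
- lever_4_tip (a point): centre of the black knob (10 mm thick, 14 mm wide along y, 14 mm long) at the end of lever 4, 34 mm from its pivot, about 73 mm above the worktop when tipped to either side (76 mm when upright; the knob reaches 7 mm further out along the lever). Levers stand 40 mm apart, between small cheeks 45 mm high.
- well_4 (a point): centre of the mouth of well 4, 56 mm above the worktop, straight behind lever 4
- tube_a_mid (a point): mid-height of a capped sample tube (15 mm over its cap, 63 mm tall) that stands loosely in one of the wells, its cap's top about 99 mm above the worktop; which well varies
- plug_a_mid (a point): flange of a flat grey blanking plug (flange 21 mm across, 5 mm thick) that closes one of the wells without a tube, its top 61 mm above the worktop; which well varies
- tube_b_mid (a point): mid-height of a capped sample tube (15 mm over its cap, 63 mm tall) that stands loosely in one of the wells, its cap's top about 99 mm above the worktop; which well varies
- plug_b_mid (a point): flange of a flat grey blanking plug (flange 21 mm across, 5 mm thick) that closes one of the wells without a tube, its top 61 mm above the worktop; which well varies
- pad: yellow note pad, 76 x 76 x 16 mm, a loose bystander on the worktop; origin: centre of its underside
- tape: roll of tape, 62 x 62 x 20 mm, a loose bystander on the worktop; origin: centre of its underside
- dish: closed petri dish, 58 x 58 x 12 mm, a loose bystander on the worktop; origin: centre of its underside
- carton: small closed carton, 42 x 110 x 38 mm, a loose bystander on the worktop; origin: centre of its underside

How it is judged (in metres and radians):
At the end, for the whole second after the job is handed in: Every lever whose well holds a sample tube is tipped towards its well (joint above 0.75 of 0.9 rad), every other lever is tipped to the front (below 0.15 rad), and each tube and plug is within 20 mm of where it started, still in its well (((horizontal distance between any of tube_a_mid, tube_b_mid and well_1 below 0.012 m and value of joint lever_1 above 0.75 rad) or (not (horizontal distance between any of tube_a_mid, tube_b_mid and well_1 below 0.012 m) and value of joint lever_1 below 0.15 rad)) and ((horizontal distance between any of tube_a_mid, tube_b_mid and well_2 below 0.012 m and value of joint lever_2 above 0.75 rad) or (not (horizontal distance between any of tube_a_mid, tube_b_mid and well_2 below 0.012 m) and value of joint lever_2 below 0.15 rad)) and ((horizontal distance between any of tube_a_mid, tube_b_mid and well_3 below 0.012 m and value of joint lever_3 above 0.75 rad) or (not (horizontal distance between any of tube_a_mid, tube_b_mid and well_3 below 0.012 m) and value of joint lever_3 below 0.15 rad)) and ((horizontal distance between any of tube_a_mid, tube_b_mid and well_4 below 0.012 m and value of joint lever_4 above 0.75 rad) or (not (horizontal distance between any of tube_a_mid, tube_b_mid and well_4 below 0.012 m) and value of joint lever_4 below 0.15 rad)) and distance of each of tube_a_mid, tube_b_mid, plug_a_mid, plug_b_mid from where it was at the start of the episode below 0.02 m); the robot touches nothing.
It fails at once if the note pad is pushed away (by more than 30 mm) (distance of pad from where it was at the start of the episode above 0.03 m).
It fails at once if the tape roll is pushed away (by more than 30 mm) (distance of tape from where it was at the start of the episode above 0.03 m).
It fails at once if the petri dish is pushed away (by more than 30 mm) (distance of dish from where it was at the start of the episode above 0.03 m).
It fails at once if the carton is pushed away (by more than 30 mm) (distance of carton from where it was at the start of the episode above 0.03 m).
It fails at once if a tube or plug is pulled out of its well (moved more than 20 mm) (distance of any of tube_a_mid, tube_b_mid, plug_a_mid, plug_b_mid from where it was at the start of the episode above 0.02 m).
It also fails if it takes over 35 s, if anything falls off the work surface, if the arm or the gripper's body presses on something with over 40 N, if the wrist force passes 120 N, or if a joint passes its speed limit or range.

## Robot

A 7-joint arm with a two-finger parallel gripper is mounted at the origin on a cart in front of the work surface, level with it; the furniture and walls round the work are solid. World frame = base frame: x ahead of the robot, y to its left, z up, the work surface at z = 0. Lengths are in m, angles in degrees, forces in N, time in s.
With the tool pointing down it reaches from about 0.425 to 0.875 m from the base axis. Payload 4.7 kg.
Tool frame: the origin (TCP) lies at the centre of the arm's flange, where the gripper is bolted on; the fingertips stand 182 mm ahead of it and the grasp point (between the pads) lies 164 mm ahead of it; x points along the fingers, y is the direction in which the jaws open and shut, and the axes are right-handed (so a half turn about x gives the same grasp; the last joint's range is limited). The gripper opens to 87 mm and grips with 3 to 60 N. Pads are 19 mm wide; open, the fingers measure 117 mm over their backs; the gripper's body (75 mm by 190 mm) begins 51 mm behind the grasp point.
Start: joints at [-69.666, 18.392, -4.016, 83.108, 1.295, 78.541, -3.26], TCP at [0.217, 0.613, 0.405] pointing down, gripper open.
Joint ranges: [-163.93, 163.93], [-17.29, 119.83], [-79.2, 71.16], [3.27, 140.29], [-89.18, 269.18], [5.43, 117.66], [-154.24, 154.24]. Speed limits (degrees/s): [147.25, 147.25, 180, 180, 180, 180, 180].

## Interface

Orientations are given as [roll, pitch, yaw] about the fixed x, y, z axes, in that order (R = Rz(yaw) Ry(pitch) Rx(roll)).
In Python, from cell import status, imaging, job gives the robot as it stands. The module is installed in compiled form; this text tells all that it offers.
- The arm moves only by the tool servo_tool, never from a script. Its argument "series" is one flat list of numbers, 7 for each row, row after row: the finger opening in m, from 0 to 0.087, then the shift along the tool's x, y, z in m, then the turn, a rotation vector about the tool's x, y, z in degrees. A call has 1 to 12 rows; each row is the pose to reach, as a shift and turn from the pose measured when the call began, along the tool's axes at that moment; what a row does not reach only later rows make up. A row lasts 1/10 s, in which the tool goes at most 50 mm and 8.59 degrees, less where a joint would pass 70% of its speed; a pose out of reach is approached as far as the arm can. A call with a gripper value outside its range is refused whole. The fingers move at their own pace and stop on an object; the grip force is fixed at half the most. Time passes only in rows, so rows that repeat a pose let the fingers close. It gives the time, the measured TCP pose, the force and the opening at its end, in the units of the state.
- status.get_obs(): the state, without advancing time (a new reading comes with each control period).
- imaging.read_camera(name): name is "scene" or "top"; returns a dict with "img" (480x640x3 uint8, blue, green, red), "fx", "fy", "cx", "cy" (pixels), "extrinsics" (4x4, takes a point from camera to world coordinates). Camera axes: x right, y down, z forward; pixel columns grow to the right and rows downward; lengths in m; the calibration is good to about 2 mm. A picture is of the moment at which its call begins. There is no depth.
- job.finish_job(): hands the job in, once; it reports no verdict.
The state is a dict: "t": time; "joint_positions": joint angles; "qd": joint speeds; "joint_efforts": joint torques, N m; "eef_pos": TCP position; "eef_rot": TCP orientation; "ft_force": force on the tool from outside, world axes, zero at the start; "ft_torque": the same for the moment, N m; "width": finger opening in m.
Only numpy, scipy, OpenCV 4.12 (cv2) and the standard library are available. Lean on these libraries where they do the work, as an engineer would, in place of code of your own. Each camera call takes 0.05 s, during which the arm holds its last target.

## Working session

There is one attempt and no reset: what is moved stays moved. The work goes in short steps, Python scripts to look and compute and a tool call to move; the robot and the scene stay as the last step left them, time stands still between calls to the robot, and variables do not carry over. Pictures are saved under pics/ and viewed, and the job is handed in when it is done.

Besides the shell and the picture viewer there is one more tool, called after "Call:" by a JSON object that holds its "name" and its "arguments", one argument or row to a line. servo_tool: Moves the arm, as the interface text tells. Its arguments: {"type":"object","properties":{"series":{"type":"array"}},"required":["series"]}

```bash
mkdir -p pics; python3 - <<'E'
from cell import status, imaging
import cv2,numpy as np
o=status.get_obs();print(o['t'],o['eef_pos'],o['eef_rot'],o['width'])
for n in("scene","top"):
    c=imaging.read_camera(n);cv2.imwrite(f"pics/{n}0.png",c['img']);print(n,c['fx'],c['fy'],c['cx'],c['cy']);print(np.round(c['extrinsics'],4))
E
```

```text
0.0 [0.2172338  0.61240132 0.4036402 ] [ -86.96605787   89.88770549 -106.49228613] 0.08725365545520902
scene 556.7591058876761 556.7591058876761 320.7297873594116 245.35081315358258
[[ 0.5293 -0.5265  0.6653 -0.2618]
 [-0.8484 -0.3171  0.4239 -0.5171]
 [-0.0122 -0.7888 -0.6145  0.8166]
 [ 0.      0.      0.      1.    ]]
top 433.6392535324767 433.6392535324767 320.74002560735374 240.4582188628965
[[ 0.027  -0.986   0.1645  0.3992]
 [-0.9996 -0.0268  0.0034  0.032 ]
 [ 0.0011 -0.1645 -0.9864  1.0552]
 [ 0.      0.      0.      1.    ]]
```

View pics/scene0.png

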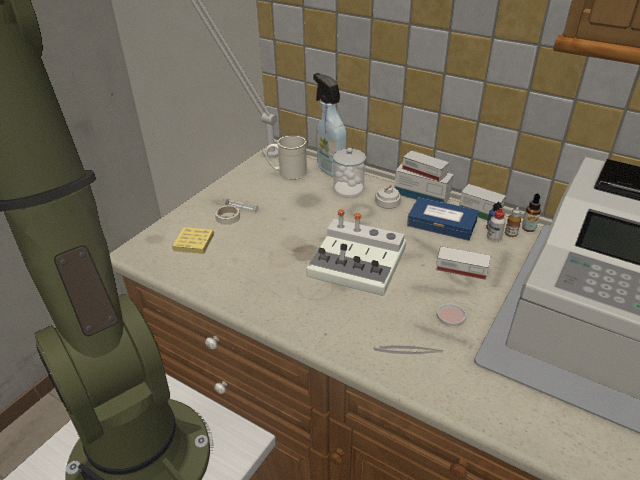

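View pics/top0.png

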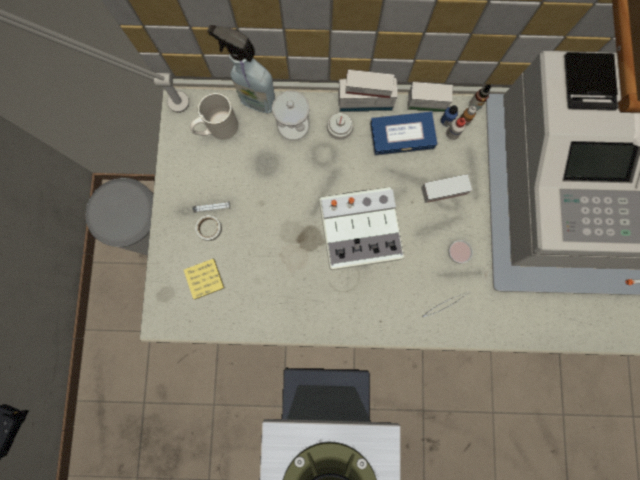

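The tubes stand in the two left wells (top image about (334,203) and (351,201)). The plugs are in the two right wells. I'll zoom in to read the levers.

```bash
python3 - <<'E'
import cv2
a=cv2.imread("pics/top0.png")[180:275,312:412];b=cv2.imread("pics/scene0.png")[200:295,300:412]
cv2.imwrite("pics/topz.png",cv2.resize(a,None,fx=6,fy=6,interpolation=cv2.INTER_CUBIC))
cv2.imwrite("pics/scz.png",cv2.resize(b,None,fx=6,fy=6,interpolation=cv2.INTER_CUBIC))
E
```

```text
(no output)
```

View pics/topz.png

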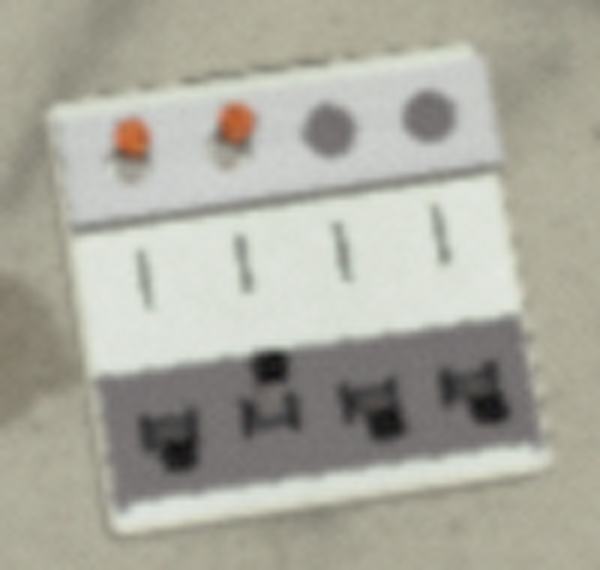

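View pics/scz.png

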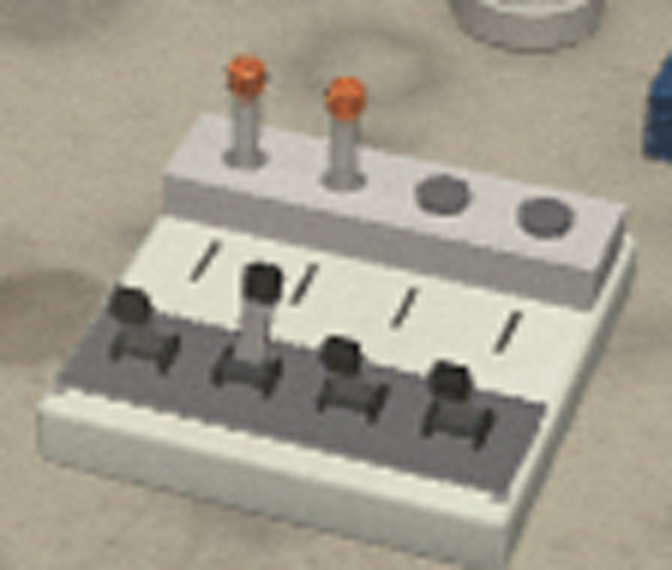

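```bash
cat > h.py <<'E'
import numpy as np
from scipy.optimize import least_squares
K={'top':(433.639,320.74,240.458,np.array([[.027,-.986,.1645,.3992],[-.9996,-.0268,.0034,.032],[.0011,-.1645,-.9864,1.0552]])),
'scene':(556.759,320.73,245.351,np.array([[.5293,-.5265,.6653,-.2618],[-.8484,-.3171,.4239,-.5171],[-.0122,-.7888,-.6145,.8166]]))}
def proj(n,p):
    f,cx,cy,E=K[n];q=E[:,:3].T@(np.array(p)-E[:,3]);return np.array([cx+f*q[0]/q[2],cy+f*q[1]/q[2]])
def W(s,p):
    c,d=np.cos(s[2]),np.sin(s[2]);return [s[0]+c*p[0]-d*p[1],s[1]+d*p[0]+c*p[1],p[2]]
def knob(i,a): t=a-.45;return [-.052+.034*np.sin(t),.06-.04*(i-1),.042+.034*np.cos(t)]
E
python3 - <<'E'
from h import *
z={'top':(312,180),'scene':(300,200)}
D=[('top',[.054,-.02,.061],(330,130)),('top',[.054,-.06,.061],(430,115)),
('top',[.054,.06,.097],(132,138)),('top',[.054,.02,.097],(237,122)),
('top',knob(1,0),(180,453)),('top',knob(2,.9),(270,365)),('top',knob(3,0),(386,420)),('top',knob(4,0),(489,405)),
('scene',[.054,-.02,.061],(443,193)),('scene',[.054,-.06,.061],(546,216)),
('scene',knob(1,0),(131,305)),('scene',knob(2,.9),(263,283)),('scene',knob(3,0),(342,355)),('scene',knob(4,0),(450,381))]
px=[np.array(z[n])+(np.array(u)+.5)/6-.5 for n,_,u in D]
f=lambda s:np.concatenate([proj(n,W(s,p))-u for (n,p,_),u in zip(D,px)])
r=least_squares(f,[.6,0,0]);print(r.x,np.degrees(r.x[2]));print(np.round(r.fun.reshape(-1,2),1))
for i in range(1,5):print(i,np.round(W(r.x,knob(i,0)),4),np.round(W(r.x,knob(i,.9)),4))
from cell import status;from scipy.spatial.transform import Rotation as R
o=status.get_obs();print(np.round(R.from_euler('xyz',o['eef_rot'],degrees=True).as_matrix(),3))
E
```

```text
[ 0.60577611 -0.06066703  0.18092141] 10.366033035852162
[[ 0.2 -0.3]
 [ 0.2 -0.3]
 [ 0.2 -0.5]
 [ 0.  -0.4]
 [ 0.2  0.5]
 [ 0.3 -0.1]
 [ 0.4  0.7]
 [ 0.4  0.6]
 [-0.2 -0.5]
 [-0.4 -0.7]
 [-0.4 -0.1]
 [-0.2 -0.3]
 [-0.2 -0.1]
 [-0.  -0.1]]
1 [ 0.5293 -0.0137  0.0726] [ 0.5584 -0.0083  0.0726]
2 [ 0.5365 -0.053   0.0726] [ 0.5656 -0.0477  0.0726]
3 [ 0.5437 -0.0924  0.0726] [ 0.5728 -0.087   0.0726]
4 [ 0.5509 -0.1317  0.0726] [ 0.58   -0.1264  0.0726]
[[-0.     0.334  0.943]
 [-0.002  0.943 -0.334]
 [-1.    -0.002  0.   ]]
```

The fit is within 0.7 px. Levers 1, 3 and 4 are at the front (off), and lever 2 is tipped towards its well (on). The tubes are in wells 1 and 2, so only lever 1 has to be flipped. I'll work out the approach with the fingers closed and tool y along incubator x.

```bash
cat > g.py <<'E'
from h import *
from cell import status;from scipy.spatial.transform import Rotation as R
S=[.60578,-.06067,.18092]
def to(*tg):
    o=status.get_obs();M=R.from_euler('xyz',o['eef_rot'],degrees=True);p=np.array(o['eef_pos'])
    ya=np.cos(S[2]),np.sin(S[2]),0
    T=R.from_matrix(np.array([[0,0,-1],ya,np.cross([0,0,-1],ya)]).T)
    print(o['t'],p,o['ft_force'],o['width'],'turn',np.round((M.inv()*T).as_rotvec(degrees=True),2))
    for g in tg: print(g,np.round(M.inv().apply(np.array(g)-p),4))
E
python3 - <<'E'
from g import *
to([.45,.3,.404],W(S,[-.112,.06,.34]))
print(W(S,[-.112,.06,.34]))
E
```

```text
0.1 [0.21721434 0.61243404 0.40375732] [-0.15782671  0.49856925  0.16248959] 0.08718231574912039 turn [6.011e+01 6.000e-02 9.000e-02]
[0.45, 0.3, 0.404] [ 2.000e-04 -2.167e-01  3.238e-01]
[np.float64(0.48481192222117586), np.float64(-0.021801964823310822), 0.34] [ 0.0647 -0.5082  0.4642]
[np.float64(0.48481192222117586), np.float64(-0.021801964823310822), 0.34]
```

Call:
{"name": "servo_tool", "arguments": {
  "series": [0, 0, -0.027, 0.04, 6, 0, 0, 0, 0, -0.054, 0.081, 12, 0, 0, 0, 0, -0.081, 0.121, 18, 0, 0, 0, 0, -0.108, 0.162, 24, 0, 0, 0, 0, -0.135, 0.202, 30, 0, 0, 0, 0, -0.162, 0.243, 36, 0, 0, 0, 0, -0.19, 0.283, 42, 0, 0, 0, 0, -0.217, 0.324, 48, 0, 0, 0, 0, -0.255, 0.342, 54, 0, 0, 0, 0, -0.295, 0.361, 60, 0, 0, 0, 0, -0.335, 0.38, 60, 0, 0, 0, 0, -0.375, 0.399, 60, 0, 0]
}}

```text
t: 1.3
eef_pos: [0.4677, 0.1237, 0.4041]
eef_rot: [-39.9, 89.9, -119.5]
ft_force: [0.6, 1.5, 0.2]
width: 0.0027
```

```bash
python3 - <<'E'
from g import *
to(W(S,[-.112,.06,.34]),W(S,[-.112,.06,.244]),W(S,[-.063,.06,.244]))
print(status.get_obs()['joint_positions'])
E
```

```text
1.3 [0.467718   0.12374065 0.40410329] [0.6286585  1.47081315 0.20750335] 0.0027338356766748954 turn [0.11 0.08 0.07]
[np.float64(0.48481192222117586), np.float64(-0.021801964823310822), 0.34] [ 0.0643 -0.0096  0.1461]
[np.float64(0.48481192222117586), np.float64(-0.021801964823310822), 0.244] [ 0.1603 -0.0094  0.146 ]
[np.float64(0.5330121721139938), np.float64(-0.01298516777053129), 0.244] [0.1603 0.0396 0.1461]
[-40.87289897  -2.6833894   22.32044714 106.70093301   1.12685868
  75.86653382  -8.37868605]
```

Call:
{"name": "servo_tool", "arguments": {
  "series": [0, 0.015, -0.002, 0.037, 0, 0, 0, 0, 0.03, -0.005, 0.073, 0, 0, 0, 0, 0.047, -0.007, 0.11, 0, 0, 0, 0, 0.064, -0.01, 0.146, 0, 0, 0, 0, 0.064, -0.01, 0.146, 0, 0, 0, 0, 0.09, -0.01, 0.146, 0, 0, 0, 0, 0.115, -0.01, 0.146, 0, 0, 0, 0, 0.14, -0.01, 0.146, 0, 0, 0, 0, 0.14, -0.01, 0.146, 0, 0, 0]
}}

```text
t: 2.2
eef_pos: [0.4825, -0.0213, 0.2614]
eef_rot: [-80.5, 89.5, -160.0]
ft_force: [-0.0, -0.2, -0.6]
width: 0.0006
```

```bash
python3 - <<'E'
from g import *
import cv2
from cell import imaging
to(W(S,[-.112,.06,.244]),W(S,[-.063,.06,.244]))
for n in('scene','top'):
    c=imaging.read_camera(n)['img'];c=c[150:310,270:430]; cv2.imwrite(f"pics/{n}1.png",cv2.resize(c,None,fx=3.5,fy=3.5,interpolation=cv2.INTER_CUBIC))
E
python3 -c "
import cv2,numpy as np
cv2.imwrite('pics/b1.png',cv2.resize(np.hstack([cv2.imread('pics/scene1.png'),cv2.imread('pics/top1.png')]),(800,400)))"
```

```text
2.2 [ 0.48251646 -0.02128727  0.26139111] [-0.04919092 -0.20283643 -0.6300962 ] 0.000620912227821711 turn [0.13 0.08 0.46]
[np.float64(0.48481192222117586), np.float64(-0.021801964823310822), 0.244] [0.0174 0.0023 0.0009]
[np.float64(0.5330121721139938), np.float64(-0.01298516777053129), 0.244] [0.017  0.0513 0.001 ]
```

View pics/b1.png

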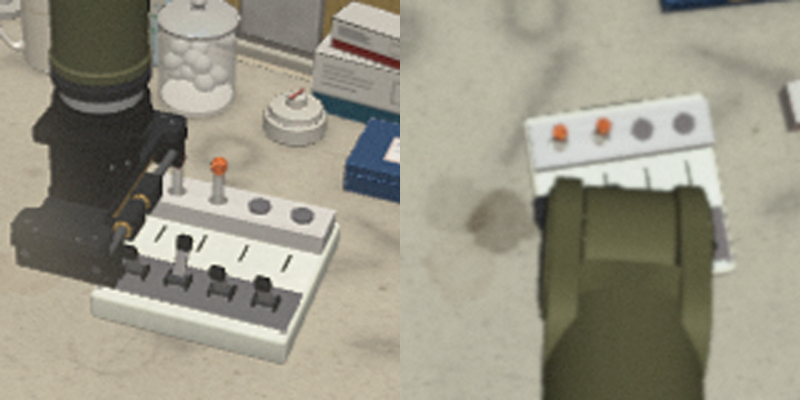

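The tool is in front of lever 1 at about (130,260) in the left panel, and nothing has moved. Next I'll lower it and push along the incubator's x axis.

Call:
{"name": "servo_tool", "arguments": {
  "series": [0, 0.009, 0, 0.001, 0, 0, 0, 0, 0.017, 0, 0.001, 0, 0, 0, 0, 0.017, 0.01, 0.001, 0, 0, 0, 0, 0.017, 0.018, 0.001, 0, 0, 0, 0, 0.017, 0.026, 0.001, 0, 0, 0, 0, 0.017, 0.034, 0.001, 0, 0, 0, 0, 0.017, 0.042, 0.001, 0, 0, 0, 0, 0.017, 0.048, 0.001, 0, 0, 0, 0, 0.017, 0.051, 0.001, 0, 0, 0, 0, 0.017, 0.051, 0.001, 0, 0, 0, 0, 0.017, 0.051, 0.001, 0, 0, 0]
}}

```text
t: 3.4
eef_pos: [0.5344, -0.0134, 0.2474]
eef_rot: [-57.0, 89.8, -136.5]
ft_force: [-0.1, -0.2, -0.1]
width: 0.0005
```

```bash
python3 - <<'E'
from g import *
import cv2
from cell import imaging
to(W(S,[-.112,.06,.244]),W(S,[-.063,.06,.244]))
c=imaging.read_camera('scene')['img'][150:310,270:430]; cv2.imwrite("pics/s2.png",cv2.resize(c,None,fx=3.5,fy=3.5,interpolation=cv2.INTER_CUBIC))
E
```

```text
3.4 [ 0.53443575 -0.01337874  0.24735288] [-0.09799056 -0.18495855 -0.10257387] 0.00046021855788124405 turn [0.12 0.09 0.14]
[np.float64(0.48481192222117586), np.float64(-0.021801964823310822), 0.244] [ 0.0035 -0.0503 -0.0008]
[np.float64(0.5330121721139938), np.float64(-0.01298516777053129), 0.244] [ 0.0034 -0.0013 -0.0007]
```

View pics/s2.png

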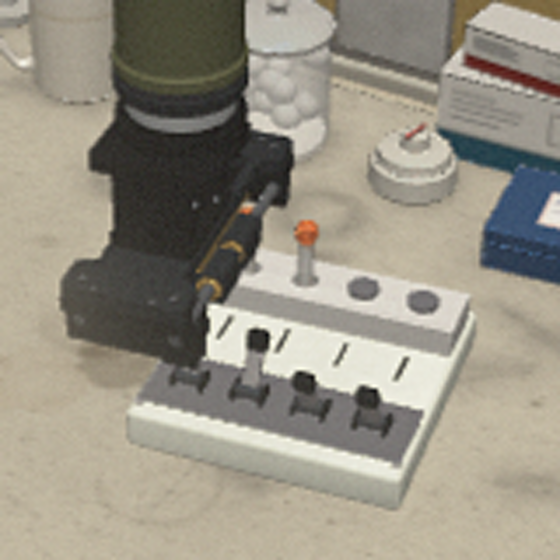

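Lever 1's front knob no longer shows at about (185,360). I'll back off, rise and move aside to check.

Call:
{"name": "servo_tool", "arguments": {
  "series": [0, 0, -0.02, 0, 0, 0, 0, 0, 0, -0.04, 0, 0, 0, 0, 0, 0, -0.05, 0, 0, 0, 0, 0, -0.03, -0.05, 0, 0, 0, 0, 0, -0.07, -0.05, 0, 0, 0, 0, 0, -0.11, -0.05, 0, 0, 0, 0, 0, -0.15, -0.05, -0.02, 0, 0, 0, 0, -0.16, -0.05, -0.06, 0, 0, 0, 0, -0.16, -0.05, -0.11, 0, 0, 0, 0, -0.16, -0.05, -0.16, 0, 0, 0, 0, -0.16, -0.05, -0.2, 0, 0, 0, 0, -0.16, -0.05, -0.24, 0, 0, 0]
}}

```text
t: 4.65
eef_pos: [0.4411, 0.2157, 0.4075]
eef_rot: [-61.4, 89.9, -140.9]
ft_force: [0.1, 0.3, 0.6]
width: 0.0006
```

```bash
python3 - <<'E'
from g import *
import cv2
from cell import imaging
to()
L=[]
for n in('scene','top'):
    c=imaging.read_camera(n)['img'];cv2.imwrite(f'pics/{n}3.png',c);x,y=(300,200) if n=='scene' else (310,180)
    L.append(cv2.resize(c[y:y+100,x:x+110],None,fx=3.6,fy=3.6,interpolation=cv2.INTER_CUBIC))
    print(n,[(np.round((proj(n,W(S,knob(i,a)))-[x,y])*3.6)) for i,a in((1,.9),(2,.9),(3,0),(4,0))])
cv2.imwrite("pics/b3.png",np.hstack(L))
E
```

```text
4.65 [0.44114532 0.21566123 0.40752526] [0.07381132 0.30371526 0.6124031 ] 0.0006454693370977775 turn [0.16 0.04 0.07]
scene [array([ 94., 153.]), array([156., 167.]), array([203., 211.]), array([268., 227.])]
top [array([107., 227.]), array([169., 217.]), array([239., 253.]), array([301., 244.])]
```

View pics/b3.png

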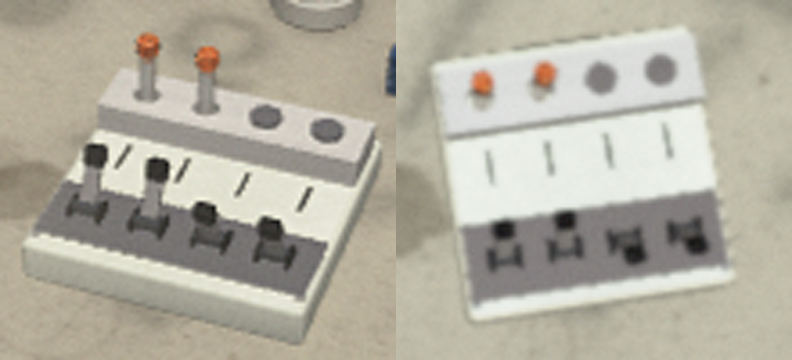

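View pics/top3.png

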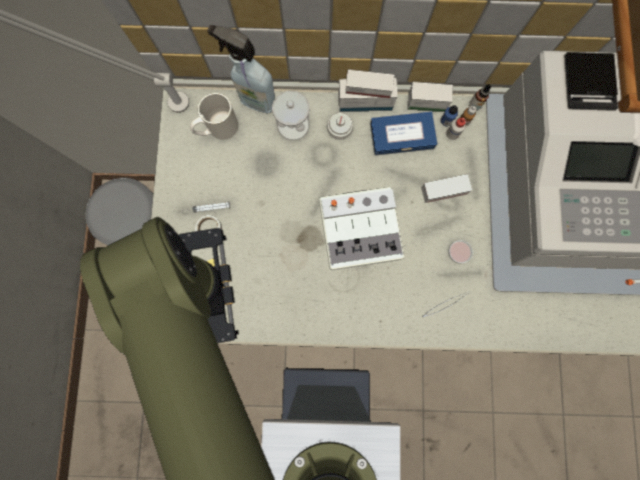

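All the knobs sit where they should: levers 1 and 2 at the on positions (about (95,155) and (157,170)), levers 3 and 4 at the front. The tubes, plugs and visible bystanders haven't moved.

```bash
python3 -c "
from cell import job
print(job.finish_job())"
```

```text
the job is handed in; nothing more can be done
None
```

I set the levers to match the wells and handed the job in at about 4.7 s; no verdict was reported. The tubes stand in wells 1 and 2 and the plugs in wells 3 and 4. Lever 2 was already on and levers 3 and 4 already off, so I only tipped lever 1 over, using the closed fingers.

- **Levers:** in both last pictures the knobs match the projected end positions to within about a pixel, with levers 1 and 2 fully on and levers 3 and 4 fully to the front.
- **Everything else:** the tubes and plugs look unmoved, as do the carton and petri dish. In the last top picture the arm hides most of the note pad and part of the tape roll. It passed well above both, and the force readings stayed under about 2 N.
- **Arm:** it ended clear of everything, with the flange about 0.41 m up. No check failed or disagreed.

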